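Lay the filter housing down, port up, against the bench stop

TASK

Set the black filter housing that has the hose port up for work on that port: by pushing, tip it over away from its port side so that it lies with the port facing straight up, and then slide it across the bench until the end nearest the long wooden stop sits flat against the stop, anywhere along it. Only push it with the fingers, never lift it, and leave the other housing, which has no port, and everything else on the bench where it is.

Things in the scene. Friction and masses are not known exactly. Their poses are not given: they have to be found in the camera images.
- housing: the filter housing with the port: loose black plastic box, 110 (its x) x 88 (its y) x 135 (its z) mm, 0.4 to 0.85 kg, standing upright at the start beside the other housing, either nearer to the robot or farther. Origin at the centre of its underside, z up while it stands. Its port is on its -y side, which faces within 0.3 rad of world -y; its +y side faces the stop
- housing_mid (a point): the centre of the housing's box, 67.5 mm above its underside. Bench friction is 0.48 to 0.72: pushed towards its +y at 105 mm height or more, the housing tips over its +y bottom edge, balances at about 33 degrees (some 55 mm of push) and then falls onto its +y side by itself; pushed lower than about 90 mm it may slide instead
- housing_top (a point): the middle of the housing's flat top face, 135 mm from its underside. Once the housing is tipped, this face looks at the stop, the flat underside (its origin then 44 mm up) faces away from the stop, and the box is 88 mm high, 108 mm over the port
- port (a point): the middle of the hose port's outer end: a round stub 44 mm across with a steel ring, sticking out 20 mm from the housing's -y side, its centre 50 mm above the underside; it looks along the housing's -y
- stop: bare wooden batten fixed to the bench, 480 (its x) x 30 (its y) x 40 (its z) mm, to the +y side of the housings, turned by up to 0.12 rad about vertical. Origin at the centre of its underside; the face to push against is its -y face, 15 mm from the origin
- blank: the other housing, a bystander: a smaller plain black plastic box without a port, 100 x 80 x 115 mm high, standing beside the ported one; origin at the centre of its underside
- spray_can: bystander: a spray can, 60 mm across, 180 mm tall, standing; origin at the centre of its underside
- jar: bystander: a glass jar with a steel lid, 70 mm across, 90 mm tall, standing behind the stop; origin at the centre of its underside
- screwdriver: bystander: a screwdriver lying on the bench, handle to its -x, under 40 mm high
- hammer: bystander: a hammer lying on the bench, handle to its -x, under 40 mm high
- wrench: bystander: a steel wrench lying behind the stop, handle to its -x, under 20 mm high
- fitting: bystander: a brass hose fitting, 32 mm across, 44 mm tall, standing near the housings on their -y side; origin at the centre of its underside
Mind the look-alikes: they are no part of the job. Leave any pink, red or white look-alike of the housing alone.

How it is judged:
By the outcome, as a careful person would: the job done as asked, in the order asked, and still so for the second after the job is handed in, with the robot touching nothing.
It also fails if it takes over 48 s, if anything falls off the work surface, if the arm or the gripper's body presses on something with over 40 N, if the wrist force passes 120 N, or if a joint passes its speed limit or range.

ROBOT

A 6-joint arm with a two-finger parallel gripper is mounted at the origin on the work surface. World frame = base frame: x ahead of the robot, y to its left, z up, the work surface at z = 0. Lengths are in m, angles in rad, forces in N, time in s.
With the tool pointing down it reaches from about 0.4 to 0.825 m from the base axis. Payload 7 kg.
Tool frame: the origin (TCP) lies midway between the tips of the shut fingers; the grasp point (between the pads) lies 19 mm behind it; z points along the fingers, y is the line along which they close (so a half turn about z gives the same grasp; the last joint's range is limited). The gripper opens to 88 mm and grips with 3 to 60 N. Pads are 19 mm wide; open, the fingers measure 130 mm over their backs; the gripper's body (78 mm by 193 mm) begins 47 mm behind the grasp point.
Start: joints at [1.631, 0.359, 0.012, 0, -1.224, -0.288], TCP at [0.152, 0.658, 0.203] pointing down, gripper open.
Joint ranges: [-3.07, 3.07], [-1.43, 2.12], [-1.02, 1.25], [-3.03, 1.67], [-3.05, -0], [-3.03, 3.03]. Speed limits (rad/s): [2.39, 2.39, 3.01, 3.14, 3.14, 3.14].

INTERFACE

Orientations are given as [roll, pitch, yaw] about the fixed x, y, z axes, in that order (R = Rz(yaw) Ry(pitch) Rx(roll)).
In Python, from station import arm gives the robot as it stands.
- The arm moves only by the tool servo_tool, never from a script. Its argument "deltas" is a list of rows, each a list of 7 numbers: the closure, from -1 (fully open) to 1 (shut), then the shift along the tool's x, y, z in mm, then the turn, a rotation vector about the tool's x, y, z in degrees. In form: [[gripper, x, y, z, ax, ay, az], ...]. A call has 1 to 20 rows; each row shifts and turns the commanded pose from where the row before left it, along the tool's axes as they then stand; what a row does not reach is not made up. A row lasts 1/12 s, in which the tool goes at most 41.7 mm and 7.16 degrees, less where a joint would pass 70% of its speed; a pose out of reach is approached as far as the arm can. A call is refused whole if a number of a shift passes 41.7 or a number of a turn 7.16, either way. A call with a gripper value outside its range is refused whole. The fingers move at their own pace and stop on an object; "squeeze" is the grip in N (left out, the last holds). Time passes only in rows, so rows that do not move let the fingers close. It gives the time, the measured TCP pose, the force, the opening and the grip force at its end, in the units of the state.
- arm.get_state(): the state, without advancing time (a new reading comes with each control period).
- arm.grab_frame(name): name is "scene" or "side" or "wrist"; returns a dict with "color" (384x512x3 uint8, red, green, blue), "K" (3x3 intrinsics, pixels), "position" and "orientation" of the camera in the world. Camera axes: x right, y down, z forward; pixel columns grow to the right and rows downward; lengths in m; the calibration is good to about 2 mm. A picture is of the moment at which its call begins. There is no depth.
- arm.job_done(): hands the job in; it is judged then, once.
Trained networks look in a picture, given as the dict that the camera call returned (one of the last four; its "shot" number tells which), for a name from the list of things; names that differ only in an ending like _2 or _b are one class to them, and where a whole thing is asked for, a point or a joint stands for the part that bears it (a point fixed in the world has none). Each returns a list of dicts, best first, with "conf" (0 to 1); they miss things now and then, are a little off and sometimes report something else, mostly with a low value. They report only what shows in the picture. A call takes as long as a camera call. They do not tell look-alikes from the thing itself.
- arm.recognise(query, picture): "at" ([x, y, z] in m, in the coordinates of the camera as it stood for that picture, good to about 4 mm: the middle of the surface that is visible of it).
The state is a dict: "t": time; "q": joint angles; "qd": joint speeds; "joint_efforts": joint torques, N m; "eef_pos": TCP position; "ee_rot": TCP orientation; "force": force on the tool from outside, world axes, zero at the start; "moment": the same for the moment, N m; "width": finger opening in m; "gripper_force": force on a finger pad.
Only numpy, scipy, OpenCV 4.12 (cv2) and the standard library are available. Lean on these libraries where they do the work, as an engineer would, in place of code of your own. Each camera call takes 0.05 s, during which the arm holds its last target. There are 200 camera calls.

## Working session

There is one attempt and no reset: what is moved stays moved. The work goes in short steps, Python scripts to look and compute and a tool call to move; the robot and the scene stay as the last step left them, time stands still between calls to the robot, and variables do not carry over. Pictures are saved under pics/ and viewed, at most 10 in all, crops included, and the job is handed in when it is done.

Besides the shell and the picture viewer there is one more tool, called after "Emit:" as name([rows], argument=value, ...), one row to a line, values as JSON. servo_tool: Moves the arm, as the interface text tells. Its arguments: {"type":"object","properties":{"deltas":{"type":"array","items":{"type":"array","items":{"type":"number"}}},"squeeze":{"type":"number"}},"required":["deltas"]}

```bash
mkdir -p pics; ls; cat > h.py <<'E'
from station import arm
import numpy as np, cv2
from scipy.spatial.transform import Rotation as R
def Rc(f):
    o=np.array(f["orientation"],float)
    return o if o.shape==(3,3) else (R.from_euler('xyz',o).as_matrix() if o.size==3 else R.from_quat(o).as_matrix())
def world(f,p): return Rc(f)@np.array(p)+np.array(f["position"])
def pix(f,P):
    c=Rc(f).T@(np.array(P)-f["position"]); c=np.array(f["K"])@c; return c[:2]/c[2]
def onplane(f,uv,z):
    d=Rc(f)@np.linalg.inv(np.array(f["K"]))@[uv[0],uv[1],1]; p=np.array(f["position"]); return p+d*(z-p[2])/d[2]
def find(f,n,m=3):
    for r in arm.recognise(n,f)[:m]:
        print(n,round(r["conf"],2),world(f,r["at"]).round(3),pix(f,world(f,r["at"])).round(0))
E
python3 - <<'E'
from h import *
fs={}
for n in("scene","side"):
    f=arm.grab_frame(n);fs[n]=f
    print(n,f["orientation"],np.array(f["position"]).round(3))
    cv2.imwrite(f"pics/{n}0.png",f["color"][...,::-1])
    for q in("housing","port","housing_top","blank","stop","spray_can","fitting","hammer","screwdriver","jar"):find(f,q)
s=arm.get_state();print(s["eef_pos"],s["ee_rot"],s["t"],s["force"])
E
```

```text
pics
scene [-2.3028986   0.02181475  1.48049502] [ 1.406 -0.075  0.89 ]
housing 0.97 [0.627 0.115 0.111] [302. 207.]
housing 0.94 [ 0.849 -0.039  0.123] [256. 271.]
housing 0.71 [ 0.483 -0.035  0.116] [247. 178.]
port 0.89 [ 0.848 -0.033  0.123] [259. 270.]
port 0.78 [0.629 0.112 0.112] [301. 207.]
port 0.66 [ 0.484 -0.031  0.111] [249. 179.]
housing_top 0.79 [ 0.349 -0.2    0.1  ] [197. 160.]
housing_top 0.63 [ 0.485 -0.032  0.115] [248. 179.]
housing_top 0.62 [ 0.851 -0.035  0.126] [258. 271.]
blank 0.6 [ 0.681 -0.073  0.111] [239. 226.]
stop 0.64 [0.602 0.271 0.043] [348. 213.]
stop 0.61 [ 0.515 -0.178  0.016] [206. 211.]
spray_can 0.24 [ 0.483 -0.032  0.114] [248. 179.]
hammer 0.78 [ 0.546 -0.413  0.028] [131. 221.]
screwdriver 0.67 [ 0.475 -0.294  0.023] [171. 204.]
side [-2.13362949  0.01990126 -0.24630067] [ 0.349 -1.005  0.752]
housing 0.9 [ 0.428 -0.077  0.105] [214. 211.]
housing 0.81 [ 0.325 -0.242  0.103] [181. 257.]
housing 0.68 [ 0.792 -0.055  0.11 ] [335. 187.]
port 0.82 [ 0.799 -0.058  0.11 ] [337. 187.]
port 0.76 [ 0.321 -0.244  0.1  ] [180. 259.]
port 0.74 [ 0.429 -0.078  0.1  ] [215. 213.]
housing_top 0.93 [0.577 0.068 0.099] [255. 180.]
housing_top 0.88 [ 0.427 -0.073  0.102] [214. 211.]
housing_top 0.84 [ 0.322 -0.244  0.102] [180. 259.]
blank 0.87 [ 0.627 -0.11   0.081] [287. 214.]
stop 0.79 [0.467 0.251 0.023] [214. 177.]
stop 0.62 [0.624 0.418 0.008] [247. 154.]
spray_can 0.97 [ 0.722 -0.277  0.119] [343. 233.]
fitting 0.47 [ 0.506 -0.188  0.019] [252. 256.]
hammer 0.92 [ 0.517 -0.425  0.022] [280. 323.]
screwdriver 0.92 [ 0.47  -0.306  0.021] [248. 289.]
jar 0.97 [0.471 0.4   0.06 ] [209. 150.]
[0.152453   0.65752988 0.20254638] [ 3.14154695e+00 -1.85830722e-06 -2.27812512e-01] 1.1 [-0.18922798 -0.42270585  0.74419631]
```

```bash
python3 - <<'E'
import cv2
for n in("scene","side"):
    i=cv2.imread(f"pics/{n}0.png");cv2.imwrite(f"pics/{n}0b.png",cv2.resize(i,(800,600),interpolation=3))
E
```

```text
(no output)
```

View pics/side0b.png

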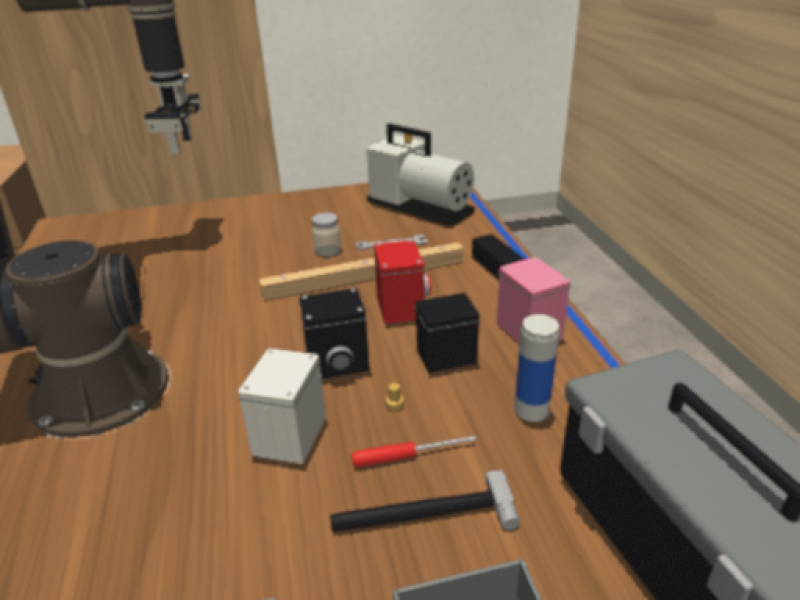

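View pics/scene0b.png

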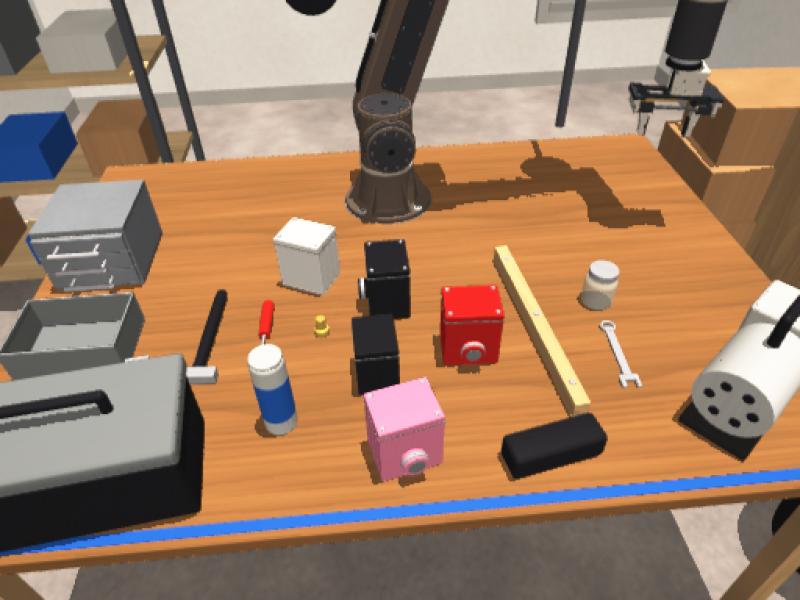

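The scene view shows the black ported housing at (388,280), its port at (362,288), with the blank at (376,352). The red look-alike is at (470,325), between them and the stop, which runs from (500,250) to (580,405). The side view agrees, with the port at (340,357). I'll zoom in to get the corners.

```bash
python3 - <<'E'
import cv2,numpy as np
a=cv2.imread("pics/scene0.png")[145:265,222:342];b=cv2.imread("pics/side0.png")[150:270,185:315]
a=cv2.resize(a,None,fx=3.3,fy=3.3,interpolation=2);b=cv2.resize(b,None,fx=3.3*120/130*0.92,fy=3.3*120/130*0.92,interpolation=2)
print(a.shape,b.shape, 3.3*120/130*.92)
h=np.zeros((400,800,3),np.uint8);h[:a.shape[0],:a.shape[1]]=a;h[:b.shape[0],400:400+b.shape[1]]=b
h=np.clip(h.astype(float)*1.0,0,255);h=(255*(h/255)**.6).astype(np.uint8)
cv2.imwrite("pics/crop1.png",h)
E
```

```text
(396, 396, 3) (336, 364, 3) 2.8024615384615386
```

View pics/crop1.png

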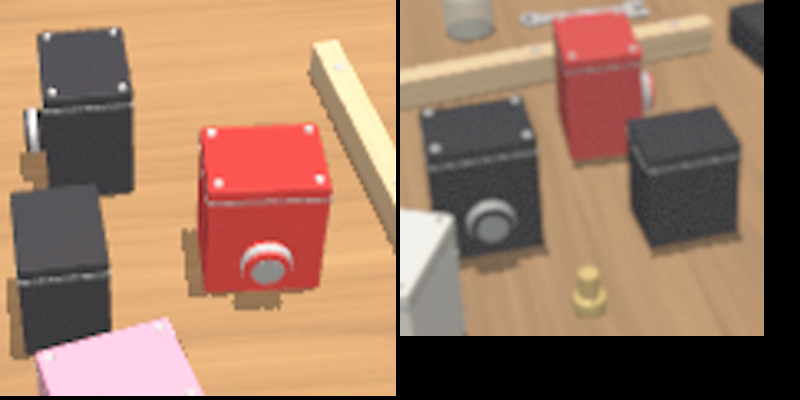

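```bash
cat > fit.py <<'E'
from h import *
from scipy.optimize import least_squares
def fit(obs,dims,p0,free=False):
    # obs: list (frame, pix, (sx,sy,z01))
    def res(p):
        d=p[3:] if free else dims
        c,s=np.cos(p[2]),np.sin(p[2]);r=[]
        for f,uv,(a,b,z) in obs:
            X,Y=a*d[0]/2,b*d[1]/2
            r+=list(pix(f,[p[0]+c*X-s*Y,p[1]+s*X+c*Y,z*d[2]])-uv)
        return r
    o=least_squares(res,list(p0)+(list(dims) if free else []),loss='soft_l1')
    return o.x.round(4),np.round(res(o.x),1)
E
python3 - <<'E'
from fit import *
S=arm.grab_frame("scene");D=arm.grab_frame("side")
sc=lambda u,v:np.array([222+u/3.3-.3,145+v/3.3-.3]); sd=lambda u,v:np.array([185+(u-400)/2.8025-.3,150+v/2.8025-.3])
ks=[(-1,-1,1),(-1,1,1),(1,1,1),(1,-1,1),(1,1,0),(1,-1,0)]
kd=[(-1,1,1),(1,1,1),(1,-1,1),(-1,-1,1),(1,-1,0),(-1,-1,0)]
def mk(a,b): return [(S,sc(*p),k) for p,k in zip(a,ks) if p]+[(D,sd(*p),k) for p,k in zip(b,kd) if p]
print("H",*fit(mk([(37,33),(124,28),(132,98),(41,106),(133,190),(48,193)],[(421,109),(530,102),(538,148),(429,160),(541,244)]),(.11,.088,.135),(.45,-.04,0)))
print("B",*fit(mk([(11,194),(97,187),(109,266),(20,277),None,(25,349)],[(628,122),(714,109),(738,147),(638,162),(736,227),(653,241)]),(.1,.08,.115),(.62,-.06,0)))
print("Red",*fit(mk([(201,131),(318,125),(330,187),(207,198),(321,287),(203,290)],[(555,18),(632,9),(643,57),(565,65),None,(574,156)]),(.088,.11,.135),(.62,.09,0),True))
q=lambda u,v:np.array([u,v])/1.5625-.3
for f,L in((S,[(497,249),(508,247),(588,402),(572,411)]),(D,[(261,282),(463,247)])):
    for p in L: print("stop top",p,onplane(f,q(*p),.04).round(3))
for p in[(278,250),(308,219),(337,234),(328,262)]: print("white top z.12",onplane(S,q(*p),.12).round(3))
for p in[(278,286),(322,292)]: print("white bot",onplane(S,q(*p),0).round(3))
print("fit bot",onplane(S,q(321,335),0).round(3),"fitting")
E
```

```text
H [ 0.4326 -0.0324 -0.0281] [ 0.  -0.2 -0.3 -0.1 -0.3 -0.7 -0.6 -1.6 -0.1  2.2 -0.3  2.8 -0.3 -0.5
 -1.3 -2.9  0.5 -3.2 -0.9 -2.   2.2  1. ]
B [ 0.6351 -0.0691  0.0171] [-0.2 -1.1  0.4 -1.4  0.3 -1.  -1.3 -1.7  0.   2.6 -1.1 -2.   0.7 -2.7
  1.5 -1.9  2.9 -1.4  0.8  1.9 -2.1  3. ]
Red [ 0.5896  0.1207 -0.0683  0.0844  0.1097  0.131 ] [-0.3  0.2  0.   0.9  0.6  1.2  0.1 -1.  -0.7  1.1  0.   1.3 -0.4 -0.1
 -2.8  0.6 -0.4 -0.7  0.5 -0.7 -0.8  1.9]
stop top (497, 249) [0.313 0.237 0.04 ]
stop top (508, 247) [0.308 0.264 0.04 ]
stop top (588, 402) [0.776 0.302 0.04 ]
stop top (572, 411) [0.793 0.268 0.04 ]
stop top (261, 282) [0.305 0.246 0.04 ]
stop top (463, 247) [0.781 0.279 0.04 ]
white top z.12 [ 0.363 -0.263  0.12 ]
white top z.12 [ 0.251 -0.201  0.12 ]
white top z.12 [ 0.319 -0.135  0.12 ]
white top z.12 [ 0.418 -0.155  0.12 ]
white bot [ 0.341 -0.284  0.   ]
white bot [ 0.374 -0.181 -0.   ]
fit bot [ 0.513 -0.182  0.   ] fitting
```

Emit:
servo_tool([
  [-0.5,0,0,0,0,0,7.1],
  [-0.5,0,0,0,0,0,7.1],
  [-0.5,0,0,0,0,0,7.1],
  [-0.5,0,0,0,0,0,7.1],
  [-0.5,0,0,0,0,0,7.1],
  [-0.5,0,0,0,0,0,7.1],
  [-0.5,0,0,0,0,0,7.1],
  [-0.5,0,0,0,0,0,7.1],
  [-0.5,0,0,0,0,0,7.1],
  [-0.5,0,0,0,0,0,7.1],
  [-0.5,0,0,0,0,0,7.1],
])

```text
t: 2.12
eef_pos: [0.1525, 0.6576, 0.2026]
ee_rot: [-3.142, 0.0, -1.597]
force: [-0.6, 1.3, -0.0]
width: 0.0657
gripper_force: 0.0
```

Emit:
servo_tool([
  [-0.5,25,-28,-3,0,0,0],
  [-0.5,25,-28,-3,0,0,0],
  [-0.5,25,-28,-3,0,0,0],
  [-0.5,25,-28,-3,0,0,0],
  [-0.5,25,-28,-3,0,0,0],
  [-0.5,25,-28,-3,0,0,0],
  [-0.5,25,-28,-3,0,0,0],
  [-0.5,25,-28,-3,0,0,0],
  [-0.5,25,-28,-3,0,0,0],
  [-0.5,25,-28,-3,0,0,0],
])

```text
t: 2.95
eef_pos: [0.4285, 0.4006, 0.2331]
ee_rot: [-3.141, 0.001, -1.591]
force: [0.8, 1.0, -0.3]
width: 0.0657
gripper_force: 0.0
```

Emit:
servo_tool([
  [-0.5,30,-1,0,0,0,0],
  [-0.5,30,-1,0,0,0,0],
  [-0.5,30,-1,0,0,0,0],
  [-0.5,30,-1,0,0,0,0],
  [-0.5,30,-1,0,0,0,0],
  [-0.5,30,-1,0,0,0,0],
  [-0.5,30,-1,0,0,0,0],
  [-0.5,30,-1,0,0,0,0],
  [-0.5,30,-1,0,0,0,0],
  [-0.5,30,-1,0,0,0,0],
  [-0.5,30,-1,0,0,0,0],
  [-0.5,30,-1,0,0,0,0],
  [-0.5,30,-1,0,0,0,0],
  [-0.5,30,-1,0,0,0,0],
  [-0.5,30,-1,0,0,0,0],
  [-0.5,30,-1,0,0,0,0],
  [-0.5,30,-1,0,0,0,0],
  [-0.5,30,-1,0,0,0,0],
])

```text
t: 4.45
eef_pos: [0.4343, -0.1398, 0.233]
ee_rot: [-3.141, 0.0, -1.591]
force: [0.5, 0.2, -0.7]
width: 0.0659
gripper_force: 0.0
```

```bash
python3 - <<'E'
import cv2,numpy as np
from h import *
a=cv2.imread("pics/scene0.png")[130:220,165:275];b=cv2.imread("pics/side0.png")[190:310,145:255]
S=arm.grab_frame("scene");D=arm.grab_frame("side")
h=np.zeros((600,800,3),np.uint8)
a=cv2.resize(a,None,fx=3.6,fy=3.6,interpolation=2);b=cv2.resize(b,None,fx=3.6,fy=3.6,interpolation=2)
h[:a.shape[0],:a.shape[1]]=a;h[:b.shape[0],400:400+b.shape[1]]=b
c=np.ascontiguousarray(S["color"][...,::-1][100:230,170:310]);c=cv2.resize(c,(280,260));h[330:590,:280]=c
cv2.imwrite("pics/crop2.png",(255*(h/255)**.7).astype(np.uint8))
E
```

```text
(no output)
```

View pics/crop2.png

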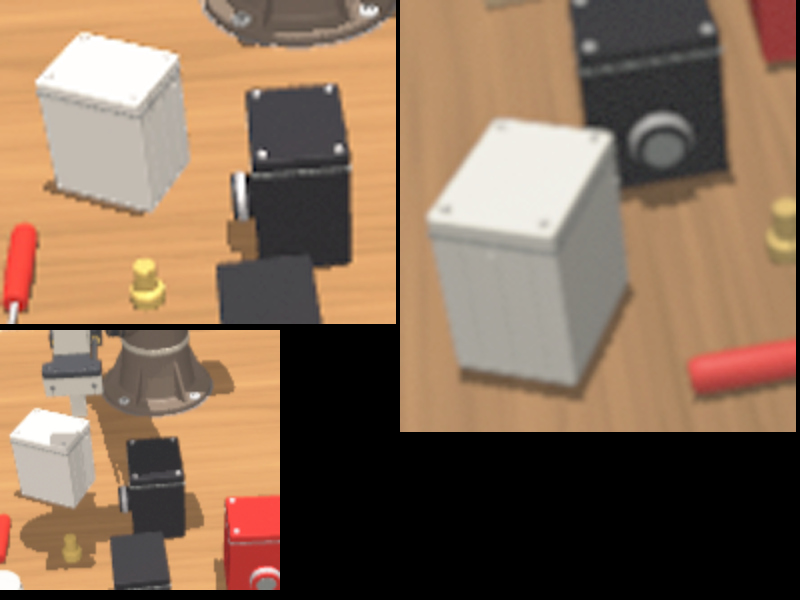

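```bash
python3 - <<'E'
from fit import *
S=arm.grab_frame("scene");D=arm.grab_frame("side")
A,B,C,E=(-1,1),(1,1),(1,-1),(-1,-1)
sc=lambda u,v:np.array([165+u/3.6-.4,130+v/3.6-.4]); sd=lambda u,v:np.array([145+(u-400)/3.6-.4,190+v/3.6-.4])
o=[(S,sc(*p),k+(z,)) for p,k,z in[((83,35),A,1),((180,58),B,1),((137,106),C,1),((38,82),E,1),((57,192),E,0),((148,210),C,0),((188,155),B,0)]]
o+=[(D,sd(*p),k+(z,)) for p,k,z in[((500,120),B,1),((612,133),C,1),((552,242),E,1),((430,214),A,1),((462,370),A,0),((577,385),E,0),((628,288),C,0)]]
for yaw in(.4,.9):
    x,r=fit(o,(.11,.088,.135),(.34,-.2,yaw),True);print(x,r)
    c,s=np.cos(x[2]),np.sin(x[2])
    print([(round(x[0]+c*a*x[3]/2-s*b*x[4]/2,3),round(x[1]+s*a*x[3]/2+c*b*x[4]/2,3)) for a,b in(A,B,C,E)])
print(S["orientation"], Rc(S),pix(S,arm.get_state()["eef_pos"]))
E
```

```text
[ 0.3262 -0.2063  1.0902  0.1064  0.0847  0.1335] [-0.7  0.  -1.  -0.3 -0.7  0.2 -0.7  0.2  0.1 -0.7  0.6  1.2  0.2  2.3
 -0.5  0.  -0.2  0.6  0.  -1.8 -0.1  0.9 -0.2 -1.5 -0.4 -0.2  0.3 -2.6]
[(np.float64(0.264), np.float64(-0.234)), (np.float64(0.313), np.float64(-0.14)), (np.float64(0.388), np.float64(-0.179)), (np.float64(0.339), np.float64(-0.273))]
[ 0.3262 -0.2063  1.0902  0.1064  0.0847  0.1335] [-0.7  0.  -1.  -0.3 -0.7  0.2 -0.7  0.2  0.1 -0.7  0.6  1.2  0.2  2.3
 -0.5  0.  -0.2  0.6  0.  -1.8 -0.1  0.9 -0.2 -1.5 -0.4 -0.2  0.3 -2.6]
[(np.float64(0.264), np.float64(-0.234)), (np.float64(0.313), np.float64(-0.14)), (np.float64(0.388), np.float64(-0.179)), (np.float64(0.339), np.float64(-0.273))]
[-2.3028986   0.02181475  1.48049502] [[ 0.09015718  0.66424821 -0.74205526]
 [ 0.99568864 -0.07643632  0.05255106]
 [-0.02181302 -0.74359385 -0.66827568]] [210.93554957 141.51310728]
```

White box's nearest corner is about (0.388, -0.179), and it is 0.134 m tall, so I'll descend a little closer to the housing.

Emit:
servo_tool([
  [-0.5,-19,-3,10,0,0,0],
  [-0.5,0,0,27,0,0,0],
  [-0.5,0,0,27,0,0,0],
  [-0.5,0,0,27,0,0,0],
  [-0.5,0,0,26,0,0,0],
  [-0.5,0,0,0,0,0,0],
])

```text
t: 5.15
eef_pos: [0.4346, -0.1183, 0.1115]
ee_rot: [3.134, 0.0, -1.59]
force: [-1.5, -0.7, -0.8]
width: 0.0661
gripper_force: 0.0
```

Emit:
servo_tool([
  [-0.5,-7,0,0,0,0,0],
  [-0.5,-7,0,0,0,0,0],
  [-0.5,-5,0,0,0,0,0],
  [-0.5,-5,0,0,0,0,0],
  [-0.5,-5,0,0,0,0,0],
  [-0.5,-5,0,0,0,0,0],
])

```text
t: 5.65
eef_pos: [0.439, -0.0846, 0.1164]
ee_rot: [-3.14, 0.0, -1.591]
force: [0.4, 0.5, -1.0]
width: 0.0656
gripper_force: 0.0
```

Emit:
servo_tool([
  [-0.5,-5,0,0,0,0,0],
  [-0.5,-5,0,0,0,0,0],
  [-0.5,-5,0,0,0,0,0],
  [-0.5,-5,0,-1,0,0,0],
])

```text
t: 5.98
eef_pos: [0.4388, -0.0649, 0.1164]
ee_rot: [3.141, -0.0, -1.591]
force: [-1.6, -0.1, -0.1]
width: 0.0657
gripper_force: 0.0
```

```bash
python3 - <<'E'
import cv2,numpy as np
from h import *
S=arm.grab_frame("scene");D=arm.grab_frame("side")
h=np.hstack([cv2.resize(S["color"][110:260,200:350],(400,400)),cv2.resize(D["color"][130:280,170:320],(400,400))])[...,::-1]
cv2.imwrite("pics/tip1.png",(255*(h/255)**.7).astype(np.uint8))
E
```

```text
(no output)
```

View pics/tip1.png

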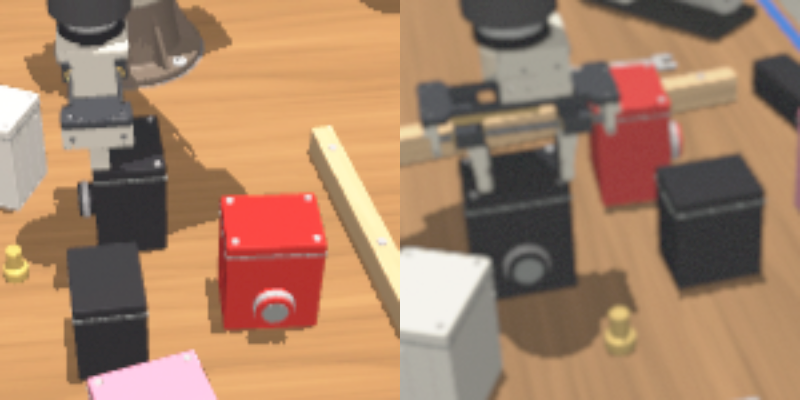

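Emit:
servo_tool([
  [-0.5,-4,0,0,0,0,0],
  [-0.5,-4,0,0,0,0,0],
  [-0.5,-4,0,0,0,0,0],
])

```text
t: 6.33
eef_pos: [0.4392, -0.0531, 0.1165]
ee_rot: [3.141, -0.0, -1.591]
force: [0.3, -0.1, -0.3]
width: 0.0661
gripper_force: 0.0
```

Emit:
servo_tool([
  [-0.5,-4,0,0,0,0,0],
  [-0.5,-4,0,0,0,0,0],
])

```text
t: 6.5
eef_pos: [0.4394, -0.045, 0.1165]
ee_rot: [3.142, -0.0, -1.591]
force: [-0.2, -0.8, -0.7]
width: 0.066
gripper_force: 0.0
```

```bash
python3 - <<'E'
from h import *
S=arm.grab_frame("scene");D=arm.grab_frame("side")
from scipy.optimize import least_squares as L
r=L(lambda P:np.r_[pix(S,P)-[231.5,184],pix(D,P)-[218,229]],[.43,-.09,.05]);print(r.x,r.fun)
print(pix(D,arm.get_state()["eef_pos"]),pix(S,arm.get_state()["eef_pos"]))
h=np.hstack([cv2.resize(S["color"][110:260,200:350],(400,400)),cv2.resize(D["color"][130:280,170:320],(400,400))])[...,::-1]
cv2.imwrite("pics/tip2.png",(255*(h/255)**.7).astype(np.uint8))
E
```

```text
[ 0.4320529  -0.08786886  0.05163938] [-0.13734798  0.25831769 -0.16458779 -0.17672832]
[216.29394504 201.00929104] [243.28001444 169.78867162]
```

View pics/tip2.png

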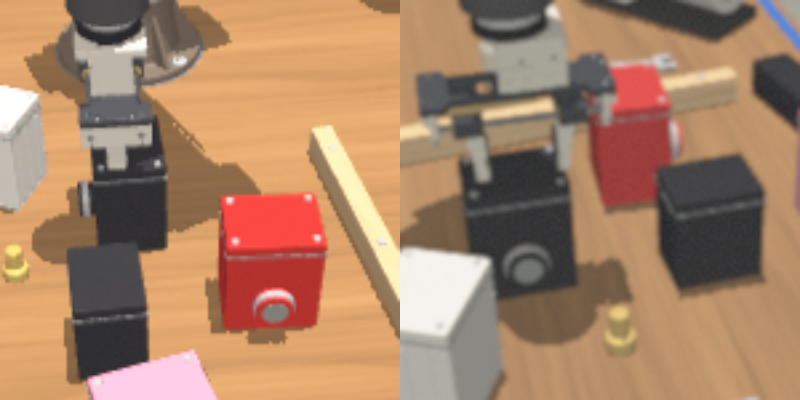

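```bash
python3 - <<'E'
from h import *
S=arm.grab_frame("scene");D=arm.grab_frame("side")
from scipy.optimize import least_squares as L
r=L(lambda P:np.r_[pix(S,P)-[244.3,173],pix(D,P)-[231.1,193.8]],[.43,-.05,.12]);print(r.x,r.fun)
for z in(.1165,.125,.135,.145): print(z,[ (pix(D,[x,-.045,z]).round(1),pix(S,[x,-.045,z]).round(1)) for x in(.397,.482)])
for n in range(1):
  print(arm.get_state()["force"],arm.get_state()["moment"])
E
```

```text
[ 0.48177006 -0.04464774  0.13471961] [-0.31471752  0.63791026 -0.41496181 -0.47612163]
0.1165 [(array([201.2, 203.4]), array([242.4, 161.9])), (array([231.2, 198.8]), array([244.1, 178.1]))]
0.125 [(array([200.9, 200.8]), array([242.3, 159.9])), (array([231. , 196.3]), array([244. , 176.1]))]
0.135 [(array([200.5, 197.8]), array([242.2, 157.5])), (array([230.8, 193.3]), array([243.9, 173.6]))]
0.145 [(array([200.2, 194.8]), array([242. , 155.1])), (array([230.6, 190.3]), array([243.7, 171.2]))]
[ 0.38551879  0.83214623 -0.03168698] [ 0.11804835 -0.06531618  0.02956001]
```

The fingertips sit about 19 mm behind the TCP while open, so they passed just over the top face and nothing moved. I'll back off and come in lower.

Emit:
servo_tool([
  [-0.4,0,0,-6,0,0,0],
  [-0.4,20,1,0,0,0,0],
  [-0.4,25,1,0,0,0,0],
  [-0.4,25,1,0,0,0,0],
  [-0.4,0,0,14,0,0,0],
  [-0.4,0,0,14,0,0,0],
  [-0.4,0,0,0,0,0,0],
])

```text
t: 7.28
eef_pos: [0.4333, -0.116, 0.0929]
ee_rot: [3.138, -0.0, -1.593]
force: [-1.3, -0.0, -0.5]
width: 0.0612
gripper_force: 0.0
```

Emit:
servo_tool([
  [-0.4,-6,0,0,0,0,0],
  [-0.4,-6,0,0,0,0,0],
  [-0.4,-6,0,0,0,0,0],
  [-0.4,-6,0,0,0,0,0],
  [-0.4,-6,0,0,0,0,0],
  [-0.4,-6,0,0,0,0,0],
])

```text
t: 7.78
eef_pos: [0.436, -0.0789, 0.0953]
ee_rot: [-3.141, -0.001, -1.589]
force: [0.7, -5.5, 4.7]
width: 0.0613
gripper_force: 2.5
```

Emit:
servo_tool([
  [-0.4,-5,0,-1,0,0,0],
  [-0.4,-5,0,-1,0,0,0],
  [-0.4,-5,0,-1,0,0,0],
  [-0.4,-5,0,-1,0,0,0],
])

```text
t: 8.12
eef_pos: [0.4362, -0.0588, 0.0988]
ee_rot: [-3.141, 0.0, -1.591]
force: [-0.3, -2.9, 3.8]
width: 0.0618
gripper_force: 1.8
```

```bash
python3 - <<'E'
from h import *
S=arm.grab_frame("scene");D=arm.grab_frame("side")
h=np.hstack([cv2.resize(S["color"][110:260,200:350],(400,400)),cv2.resize(D["color"][130:280,170:320],(400,400))])[...,::-1]
cv2.imwrite("pics/tip3.png",(255*(h/255)**.7).astype(np.uint8))
E
```

```text
(no output)
```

View pics/tip3.png

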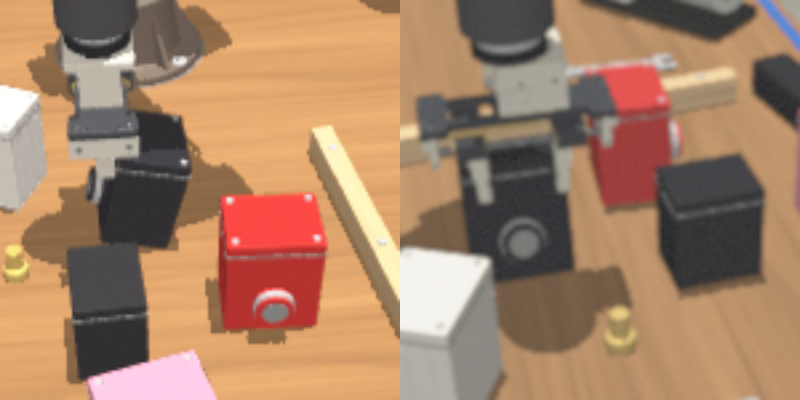

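It is tipping cleanly, about 12° so far, over its +y bottom edge with the fingers straddling the port. I'll keep pushing.

Emit:
servo_tool([
  [-0.4,-5,0,-2,0,0,0],
  [-0.4,-5,0,-2,0,0,0],
  [-0.4,-5,0,-2,0,0,0],
  [-0.4,-5,0,-2,0,0,0],
  [-0.4,-5,0,-2,0,0,0],
])

```text
t: 8.63
eef_pos: [0.4365, -0.0337, 0.1086]
ee_rot: [3.141, 0.0, -1.591]
force: [-0.4, 0.3, -0.5]
width: 0.0614
gripper_force: 0.3
```

Emit:
servo_tool([
  [-0.4,-5,0,-2,0,0,0],
  [-0.4,-5,0,-2,0,0,0],
  [-0.4,-5,0,-2,0,0,0],
  [-0.4,-5,0,-2,0,0,0],
  [-0.4,0,0,0,0,0,0],
  [-0.4,0,0,0,0,0,0],
])

```text
t: 9.13
eef_pos: [0.4371, -0.0139, 0.1167]
ee_rot: [-3.141, 0.0, -1.59]
force: [-0.2, -0.6, -0.2]
width: 0.0612
gripper_force: 0.0
```

Emit:
servo_tool([
  [-0.4,20,0,0,0,0,0],
  [-0.4,20,0,0,0,0,0],
  [-0.4,20,0,0,0,0,0],
  [-0.4,0,0,0,0,0,0],
  [-0.4,0,0,0,0,0,0],
])

```text
t: 9.55
eef_pos: [0.4355, -0.0751, 0.1164]
ee_rot: [3.141, -0.0, -1.593]
force: [0.2, 0.1, -0.6]
width: 0.0614
gripper_force: 0.0
```

```bash
python3 - <<'E'
from h import *
S=arm.grab_frame("scene");D=arm.grab_frame("side")
np.savez("pics/after.npz",s=S["color"],d=D["color"])
h=np.hstack([cv2.resize(S["color"][120:250,220:350],(400,400),interpolation=2),cv2.resize(D["color"][140:270,170:300],(400,400),interpolation=2)])[...,::-1]
cv2.imwrite("pics/tip4.png",(255*(h/255)**.6).astype(np.uint8))
E
```

```text
(no output)
```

View pics/tip4.png

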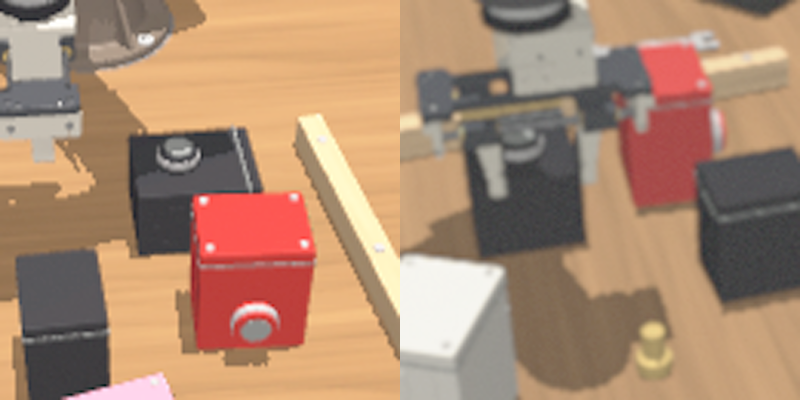

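```bash
python3 - <<'E'
from fit import *
S=arm.grab_frame("scene");D=arm.grab_frame("side")
k=400/130
sc=lambda u,v:np.array([220+u/k-.4,120+v/k-.4]); sd=lambda u,v:np.array([170+(u-400)/k-.4,140+v/k-.4])
o=[(S,sc(130,135),(-1,-1,1)),(S,sc(247,128),(-1,1,1)),(S,sc(138,197),(1,-1,1)),(S,sc(139,254),(1,-1,0)),(D,sd(478,255),(-1,-1,0)),(D,sd(586,243),(1,-1,0))]
x,r=fit(o,(.11,.135,.088),(.43,.08,0));print(x,r)
c,s=np.cos(x[2]),np.sin(x[2]);print([(np.array([x[0],x[1]])+np.array([[c,-s],[s,c]])@[a*.055,b*.0675]).round(3) for a,b in((-1,-1),(1,-1),(-1,1),(1,1))])
# port centre ring top z .108
print(onplane(S,sc(179,150),.108))
E
```

```text
[ 0.4303  0.0892 -0.0265] [ 0.1 -0.5  0.7 -0.5  0.1 -0.  -0.1  1.  -0.1  1.5  0.2  0.2]
[array([0.374, 0.023]), array([0.483, 0.02 ]), array([0.377, 0.158]), array([0.487, 0.155])]
[0.43458632 0.06992668 0.108     ]
```

The housing now lies with its port up, at scene crop (179,150). Its underside is at y≈0.021 and its far end at y≈0.157, and the stop face is at y≈0.245. Next I'll line up with the stop's yaw, tilt the tool away from the port and come down behind the underside.

Emit:
servo_tool([
  [-0.4,-16,2,0,0,0,-4.9],
  [-0.4,-17,2,0,0,0,0],
  [-0.4,-17,2,0,0,0,0],
  [-0.4,0,0,0,0,-7,0],
  [-0.4,0,0,0,0,-7,0],
  [-0.4,0,0,0,0,-7,0],
  [-0.4,0,0,0,0,0,0],
])

```text
t: 10.33
eef_pos: [0.4277, -0.0277, 0.1156]
ee_rot: [3.139, 0.343, -1.511]
force: [2.0, -1.7, 1.4]
width: 0.0612
gripper_force: 0.0
```

Emit:
servo_tool([
  [-0.4,8,0,22,0,0,0],
  [-0.4,8,0,22,0,0,0],
  [-0.4,8,0,22,0,0,0],
  [-0.4,9,0,21,0,0,0],
  [-0.4,0,0,0,0,0,0],
])

```text
t: 10.75
eef_pos: [0.4236, -0.0275, 0.0194]
ee_rot: [3.129, 0.335, -1.511]
force: [-0.9, -0.5, 0.3]
width: 0.0615
gripper_force: 0.0
```

Emit:
servo_tool([
  [-0.4,-7.5,0,2.7,0,0,0],
  [-0.4,-7.5,0,2.7,0,0,0],
  [-0.4,-7.5,0,2.7,0,0,0],
  [-0.4,-7.5,0,2.7,0,0,0],
  [-0.4,-7.5,0,2.7,0,0,0],
  [-0.4,-7.5,0,2.7,0,0,0],
])

```text
t: 11.25
eef_pos: [0.4243, 0.0206, 0.0233]
ee_rot: [3.14, 0.334, -1.506]
force: [1.9, -6.0, 2.2]
width: 0.0612
gripper_force: 2.9
```

Emit:
servo_tool([
  [-0.4,-7.5,0,2.7,0,0,0],
  [-0.4,-7.5,0,2.7,0,0,0],
  [-0.4,-7.5,0,2.7,0,0,0],
  [-0.4,-7.5,0,2.7,0,0,0],
])

```text
t: 11.58
eef_pos: [0.4225, 0.0515, 0.023]
ee_rot: [3.14, 0.333, -1.506]
force: [0.6, -8.4, 6.1]
width: 0.0609
gripper_force: 4.2
```

Emit:
servo_tool([
  [-0.4,-7.5,0,2.7,0,0,0],
  [-0.4,-7.5,0,2.7,0,0,0],
  [-0.4,-7.5,0,2.7,0,0,0],
  [-0.4,-5.6,0,2,0,0,0],
])

```text
t: 11.92
eef_pos: [0.4203, 0.0815, 0.0227]
ee_rot: [3.139, 0.334, -1.506]
force: [0.9, -7.4, 7.4]
width: 0.0611
gripper_force: 4.3
```

```bash
python3 - <<'E'
from h import *
S=arm.grab_frame("scene")
h=cv2.resize(S["color"][120:250,210:370],(800,600)[:1]+(600,),interpolation=2)[...,::-1]
cv2.imwrite("pics/push.png",(255*(h/255)**.6).astype(np.uint8))
E
```

```text
(no output)
```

View pics/push.png

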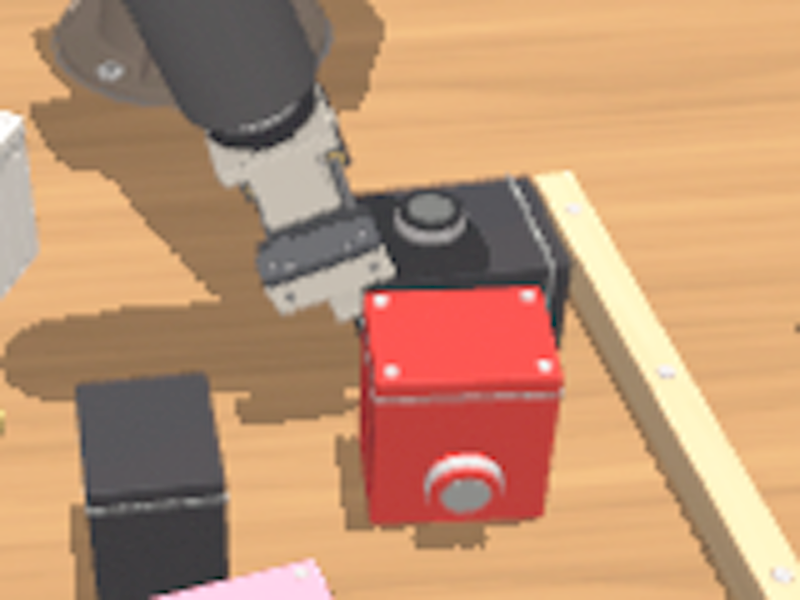

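It is close to the stop and nearly parallel, with the red look-alike and the blank untouched. I'll finish slowly and watch the force.

Emit:
servo_tool([
  [-0.4,-2.8,0,1,0,0,0],
  [-0.4,-2.8,0,1,0,0,0],
  [-0.4,-2.8,0,1,0,0,0],
])

```text
t: 12.22
eef_pos: [0.4195, 0.0899, 0.0224]
ee_rot: [3.139, 0.334, -1.506]
force: [0.7, -8.3, 6.2]
width: 0.0612
gripper_force: 4.2
```

Emit:
servo_tool([
  [-0.4,-2.8,0,1,0,0,0],
])

```text
t: 12.3
eef_pos: [0.4193, 0.0928, 0.0224]
ee_rot: [3.139, 0.334, -1.506]
force: [1.2, -8.7, 6.9]
width: 0.0616
gripper_force: 4.4
```

Emit:
servo_tool([
  [-0.4,-2.8,0,1,0,0,0],
  [-0.4,-2.8,0,1,0,0,0],
])

```text
t: 12.47
eef_pos: [0.4189, 0.0987, 0.0223]
ee_rot: [3.139, 0.334, -1.506]
force: [0.1, -7.9, 7.1]
width: 0.0612
gripper_force: 4.2
```

Emit:
servo_tool([
  [-0.4,-1.9,0,0.7,0,0,0],
])

```text
t: 12.55
eef_pos: [0.4187, 0.1009, 0.0223]
ee_rot: [3.139, 0.334, -1.506]
force: [2.3, -8.3, 6.9]
width: 0.0616
gripper_force: 4.3
```

Emit:
servo_tool([
  [-0.4,-1.9,0,0.7,0,0,0],
])

```text
t: 12.63
eef_pos: [0.4187, 0.1028, 0.0222]
ee_rot: [3.139, 0.334, -1.506]
force: [0.4, -8.9, 8.4]
width: 0.0614
gripper_force: 4.4
```

Emit:
servo_tool([
  [-0.4,-1.9,0,0.7,0,0,0],
])

```text
t: 12.72
eef_pos: [0.4185, 0.1048, 0.0222]
ee_rot: [3.139, 0.334, -1.506]
force: [0.1, -8.2, 6.0]
width: 0.0615
gripper_force: 4.2
```

Emit:
servo_tool([
  [-0.4,-1.9,0,0.7,0,0,0],
])

```text
t: 12.8
eef_pos: [0.4184, 0.1067, 0.0222]
ee_rot: [3.139, 0.334, -1.506]
force: [2.3, -17.5, 10.6]
width: 0.0607
gripper_force: 9.3
```

Emit:
servo_tool([
  [-0.4,-1.4,0,0.5,0,0,0],
])

```text
t: 12.88
eef_pos: [0.4185, 0.1068, 0.0222]
ee_rot: [3.139, 0.331, -1.505]
force: [3.0, -23.1, 11.1]
width: 0.0613
gripper_force: 12.0
```

The push is now blocked, with the force rising from 8 to 23 N, so the housing is against the stop. I'll back off along the bench, then lift clear and check that it's flush.

Emit:
servo_tool([
  [-0.4,4.7,0,-1.7,0,0,0],
  [-0.4,14,0,-5,0,0,0],
  [-0.4,19,0,-7,0,0,0],
  [-0.4,19,0,-7,0,0,0],
  [-0.4,19,0,-7,0,0,0],
  [-0.4,0,0,-25,0,0,0],
  [-0.4,0,0,-35,0,0,0],
  [-0.4,0,0,-35,0,0,0],
  [-0.4,0,0,-35,0,0,0],
  [-0.4,0,0,-35,0,0,0],
  [-0.4,0,0,0,0,0,0],
])

```text
t: 13.8
eef_pos: [0.4303, -0.0273, 0.1849]
ee_rot: [-3.136, 0.333, -1.504]
force: [0.9, 1.2, 0.2]
width: 0.0612
gripper_force: 0.0
```

```bash
python3 - <<'E'
from h import *
S=arm.grab_frame("scene");D=arm.grab_frame("side")
a=cv2.resize(S["color"][130:210,270:370],(800,400)[:1]+(640,),interpolation=2)[:400];
a=cv2.resize(S["color"][135:205,260:360],(560,392),interpolation=2)
b=cv2.resize(D["color"][130:230,180:260],(240,300),interpolation=2)
h=np.zeros((400,800,3),np.uint8);h[:392,:560]=a;h[:300,560:]=b
h=h[...,::-1];cv2.imwrite("pics/fin.png",(255*(h/255)**.6).astype(np.uint8))
for q in("port","housing","blank","spray_can","fitting"):find(D,q,3)
E
```

```text
port 0.86 [ 0.799 -0.056  0.112] [337. 186.]
port 0.82 [0.425 0.108 0.072] [206. 188.]
port 0.62 [0.58  0.063 0.099] [256. 180.]
housing 0.73 [0.579 0.067 0.094] [256. 181.]
housing 0.72 [ 0.793 -0.057  0.109] [335. 187.]
housing 0.71 [ 0.323 -0.244  0.103] [181. 258.]
blank 0.7 [ 0.627 -0.11   0.081] [287. 214.]
spray_can 0.81 [ 0.724 -0.277  0.116] [344. 234.]
fitting 0.59 [ 0.502 -0.188  0.02 ] [250. 256.]
```

View pics/fin.png

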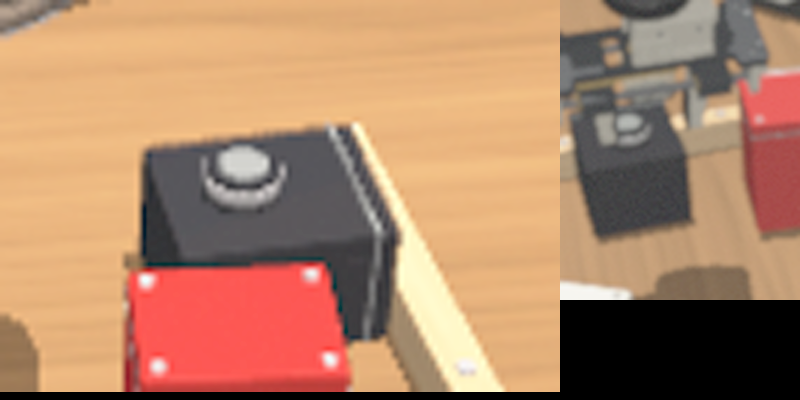

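```bash
python3 - <<'E'
from fit import *
S=arm.grab_frame("scene");D=arm.grab_frame("side")
sc=lambda u,v:np.array([260+u/5.6-.4,135+v/5.6-.4]); sd=lambda u,v:np.array([180+(u-560)/3-.4,130+v/3-.4])
o=[(S,sc(147,150),(-1,-1,1)),(S,sc(353,125),(-1,1,1)),(S,sc(398,232),(1,1,1)),(S,sc(182,262),(1,-1,1)),(S,sc(382,338),(1,1,0)),(D,sd(598,236),(-1,-1,0)),(D,sd(691,220),(1,-1,0))]
x,r=fit(o,(.11,.135,.088),(.42,.17,0));print(x,r)
c,s=np.cos(x[2]),np.sin(x[2]);print([(np.array([x[0],x[1]])+np.array([[c,-s],[s,c]])@[a*.055,b*.0675]).round(3) for a,b in((-1,-1),(1,-1),(-1,1),(1,1))])
# stop edges in the first image: wood mask row-wise right/left edges -> z=.04 line
i=cv2.imread("pics/scene0.png").astype(float)
hsv=cv2.cvtColor(i.astype(np.uint8),cv2.COLOR_BGR2HSV)
L=[];Rr=[]
for v in range(172,250,6):
    u0=318+(v-160)*.507; seg=i[v,int(u0)-12:int(u0)+28].sum(1); g=np.diff(seg)
    print(v,int(u0)-12,(seg/3).astype(int)[::2])
E
```

```text
[0.4215 0.1748 0.0621] [-0.9 -0.6 -0.1 -0.3  1.3  0.2 -0.1 -0.4  1.2  0.8 -0.9  1.3  1.3  0.3]
[array([0.371, 0.104]), array([0.481, 0.111]), array([0.362, 0.239]), array([0.472, 0.246])]
172 312 [148 148 147  76  85  88 225 224 223 219 182 145 145 145 145 145 144 143
 145 143]
178 315 [144 145 143  74  86  88 212 223 224 218 211 143 143 144 143 143 144 143
 141 140]
184 318 [120 134 131  71  86  88 204 222 225 220 215 142 142 143 144 144 143 143
 142 141]
190 321 [139 139 136  72  86  88 198 216 224 221 212 130 130 131 132 134 136 139
 140 140]
196 324 [141 141 138  74  86  87 193 216 219 221 220 136 136 136 136 135 137 137
 137 137]
202 327 [137 136 132  70  87  88 172 217 215 219 219 136 136 138 140 141 143 144
 145 145]
208 330 [144 142 140  73  86  87 176 218 220 216 217 139 138 136 136 135 135 135
 139 142]
214 333 [147 147 145  75  86  87 152 220 220 219 216 153 146 147 147 148 147 146
 146 145]
220 336 [153 154 153  81  86  86 148 220 222 220 218 166 154 155 154 154 152 151
 150 149]
226 339 [144 143 129  73  84  86 134 219 222 220 220 171 130 130 129 129 131 134
 139 141]
232 342 [143 143 128  73  84  87 129 219 222 220 220 208 141 142 141 142 142 142
 142 141]
238 345 [144 145 142  54  83  86 129 220 222 221 220 215 140 139 137 138 138 138
 139 139]
244 348 [128 130 128  76  83  86 125 221 183 233 229 212 134 134 134 134 134 134
 134 134]
```

```bash
python3 - <<'E'
from h import *
S=arm.grab_frame("scene")
P=[onplane(S,p,.04) for p in((323,172),(329.2,184),(335.3,196),(341.6,208),(347.9,220),(354.2,232),(360.6,244))]
a=np.polyfit([p[0] for p in P],[p[1] for p in P],1);print(a,[np.polyval(a,x) for x in(.362,.472)])
i=S["color"]
E
```

```text
[0.10171251 0.19917327] [np.float64(0.23599319294025844), np.float64(0.2471815688166254)]
```

The fits give a stop yaw of about 0.10 and a housing yaw of about 0.06. The two wide fingers held the housing at the tool's yaw, so it may be touching at one corner only. I'll push again at the centre with the fingers shut, so it can square itself up.

Emit:
servo_tool([
  [1,0,-12,0,-0.7,0,-2.0],
  [1,8,0,23,0,0,0],
  [1,8,0,23,0,0,0],
  [1,8,0,23,0,0,0],
  [1,8,0,23,0,0,0],
  [1,8,0,23,0,0,0],
  [1,8,0,23,0,0,0],
  [1,0,0,0,0,0,0],
  [1,0,0,0,0,0,0],
])

```text
t: 15.05
eef_pos: [0.4374, -0.025, 0.0316]
ee_rot: [3.133, 0.335, -1.472]
force: [-0.1, -0.3, 0.9]
width: 0.0068
gripper_force: 0.0
```

Emit:
servo_tool([
  [1,-14,0,5,0,0,0],
  [1,-19,0,6.6,0,0,0],
  [1,-19,0,6.6,0,0,0],
  [1,-19,0,6.6,0,0,0],
  [1,-14,0,5,0,0,0],
  [1,-5,0,1.7,0,0,0],
  [1,0,0,0,0,0,0],
])

```text
t: 15.63
eef_pos: [0.4295, 0.0711, 0.034]
ee_rot: [3.14, 0.335, -1.468]
force: [-0.0, -1.0, 0.5]
width: 0.0001
gripper_force: 0.0
```

Emit:
servo_tool([
  [1,-4.7,0,1.6,0,0,0],
  [1,-4.7,0,1.6,0,0,0],
  [1,-4.7,0,1.6,0,0,0],
  [1,-2.8,0,1,0,0,0],
])

```text
t: 15.97
eef_pos: [0.4269, 0.0879, 0.0324]
ee_rot: [3.137, 0.335, -1.471]
force: [-0.1, 0.5, -0.9]
width: 0.0005
gripper_force: 0.0
```

Emit:
servo_tool([
  [1,-2.8,0,1,0,0,0],
  [1,-2.8,0,1,0,0,0],
])

```text
t: 16.13
eef_pos: [0.4262, 0.0937, 0.0322]
ee_rot: [3.136, 0.335, -1.471]
force: [-0.4, 0.4, 0.3]
width: 0.0003
gripper_force: 0.0
```

Emit:
servo_tool([
  [1,-2.8,0,1,0,0,0],
])

```text
t: 16.22
eef_pos: [0.4259, 0.0968, 0.0322]
ee_rot: [3.136, 0.335, -1.471]
force: [0.3, -0.4, -0.3]
width: 0.0005
gripper_force: 0.0
```

Emit:
servo_tool([
  [1,-1.9,0,0.7,0,0,0],
])

```text
t: 16.3
eef_pos: [0.4257, 0.0989, 0.0322]
ee_rot: [3.137, 0.335, -1.471]
force: [0.6, -0.8, -0.2]
width: 0.0004
gripper_force: 0.0
```

Emit:
servo_tool([
  [1,-1.9,0,0.7,0,0,0],
])

```text
t: 16.38
eef_pos: [0.4254, 0.1008, 0.0321]
ee_rot: [3.136, 0.335, -1.471]
force: [-1.0, -0.5, -0.3]
width: 0.0004
gripper_force: 0.0
```

Emit:
servo_tool([
  [1,-1.9,0,0.7,0,0,0],
])

```text
t: 16.47
eef_pos: [0.4252, 0.1028, 0.0321]
ee_rot: [3.137, 0.335, -1.471]
force: [-0.2, 0.1, 0.1]
width: 0.0004
gripper_force: 0.0
```

Emit:
servo_tool([
  [1,-1.9,0,0.7,0,0,0],
])

```text
t: 16.55
eef_pos: [0.4251, 0.1049, 0.0321]
ee_rot: [3.137, 0.335, -1.471]
force: [0.1, 0.2, -0.6]
width: 0.0006
gripper_force: 0.0
```

Emit:
servo_tool([
  [1,-1.4,0,0.5,0,0,0],
])

```text
t: 16.63
eef_pos: [0.4249, 0.1064, 0.0321]
ee_rot: [3.137, 0.335, -1.471]
force: [0.1, 0.2, -0.1]
width: 0.0002
gripper_force: 0.0
```

Emit:
servo_tool([
  [1,-1.4,0,0.5,0,0,0],
])

```text
t: 16.72
eef_pos: [0.4252, 0.107, 0.0321]
ee_rot: [3.137, 0.334, -1.47]
force: [3.9, -9.4, 0.1]
width: 0.0005
gripper_force: 4.6
```

Emit:
servo_tool([
  [1,-1.4,0,0.5,0,0,0],
])

```text
t: 16.8
eef_pos: [0.4263, 0.1078, 0.0323]
ee_rot: [3.14, 0.333, -1.469]
force: [6.4, -12.6, 0.5]
width: 0.0004
gripper_force: 6.7
```

Emit:
servo_tool([
  [1,-1.4,0,0.5,0,0,0],
])

```text
t: 16.88
eef_pos: [0.4274, 0.1086, 0.0325]
ee_rot: [-3.141, 0.331, -1.469]
force: [8.9, -18.1, 1.6]
width: 0.0006
gripper_force: 9.6
```

Emit:
servo_tool([
  [1,-1.4,0,0.5,0,0,0],
])

```text
t: 16.97
eef_pos: [0.4283, 0.1091, 0.0327]
ee_rot: [-3.139, 0.33, -1.468]
force: [9.6, -26.8, 1.4]
width: 0.0005
gripper_force: 13.5
```

Emit:
servo_tool([
  [1,-1,0,0.3,0,0,0],
])

```text
t: 17.05
eef_pos: [0.4283, 0.1091, 0.0327]
ee_rot: [-3.139, 0.328, -1.467]
force: [10.4, -31.4, 2.3]
width: 0.0004
gripper_force: 15.5
```

The contact point moved 2 mm in y and 3 mm in x before the force rose to 31 N. That fits a turn of about 0.03 rad onto the stop face, so the housing is now seated. Retracting.

Emit:
servo_tool([
  [1,4,0,-1.4,0,0,0],
  [1,14,0,-5,0,0,0],
  [1,19,0,-7,0,0,0],
  [1,19,0,-7,0,0,0],
  [1,19,0,-7,0,0,0],
  [1,0,0,-25,0,0,0],
  [1,0,0,-35,0,0,0],
  [1,0,0,-35,0,0,0],
  [1,0,0,-35,0,0,0],
  [1,0,0,0,0,0,0],
])

```text
t: 17.88
eef_pos: [0.441, -0.0108, 0.1622]
ee_rot: [-3.136, 0.332, -1.467]
force: [0.9, -0.7, 0.2]
width: 0.0003
gripper_force: 0.0
```

```bash
python3 - <<'E'
from fit import *
S=arm.grab_frame("scene");D=arm.grab_frame("side")
a0=cv2.cvtColor(cv2.imread("pics/scene0.png"),cv2.COLOR_BGR2RGB)
for v in range(178,200,4): print(v,S["color"][v,318:350:2].sum(1)//3)
for q in("fitting","blank","spray_can","hammer","screwdriver","jar","wrench"): find(D,q,1)
for q in("blank","port"): find(S,q,3)
i=S["color"].astype(int).sum(2)
# top edge z=.088: dark->wood boundary near the stop, row by row, minus stop line
for v in range(160,178,2):
    r=S["color"][v,300:345].sum(1)//3; print(v,r[::2])
E
```

```text
178 [ 32  30  30  26  23  70  25 190 222 148 147 148 148 148 148 148]
182 [ 29  25  24  26  26  46  31 227 224 222 134 136 136 138 137 136]
186 [111  24  24  25  30  26  55 222 224 225 221 143 143 144 146 147]
190 [112  22  26  25  65  25  55 102 220 223 226 222 153 135 135 137]
194 [112 114  25  26  76  26  89  90 102 219 222 225 224 164 143 144]
198 [228 140 143 142 142 143  72  89  88  98 221 220 222 224 180 142]
fitting 0.6 [ 0.504 -0.189  0.021] [251. 256.]
blank 0.94 [ 0.625 -0.109  0.078] [286. 214.]
spray_can 0.88 [ 0.721 -0.278  0.116] [343. 234.]
hammer 0.65 [ 0.515 -0.425  0.02 ] [279. 324.]
screwdriver 0.76 [ 0.471 -0.31   0.018] [249. 291.]
blank 0.93 [ 0.681 -0.072  0.11 ] [240. 226.]
port 0.88 [0.443 0.181 0.09 ] [311. 172.]
port 0.85 [0.632 0.113 0.11 ] [301. 208.]
port 0.82 [ 0.351 -0.202  0.098] [197. 161.]
160 [ 73  64  53  44  44  43  43  44  43  45 167  43 187 149 148 150 149 150
 152 151 150 150 149]
162 [106 167 167 127  43  43  43  44  43  43  72  44  62 221 152 150 150 149
 149 149 149 150 150]
164 [184 184 184 184 105  43  43  43  44  43  45 120  43 185 169 156 157 158
 159 159 159 160 160]
166 [ 85 168 184 150  54 175  44  44  43  44  43  72  44  63 225 160 160 160
 159 159 158 157 156]
168 [ 46  33  41  37  71 116  44  43  44  44  45  46 105  45 173 174 151 151
 150 149 148 148 147]
170 [132 119 117 125 124  45  45  45  45  45  46  45  71  45  57 224 152 152
 152 153 153 153 152]
172 [ 32  56  55  44  42  45  44  45  45  45  45  46  45 103  46 125 187 148
 149 148 149 149 148]
174 [ 44  41  44  46  46  45  45  45  45  46  45  45  45  52  44  47 223 150
 152 151 151 153 153]
176 [ 45  45  45  46  45  46  45  46  45  44  45  45  45  46  94  40 119 190
 153 151 150 149 149]
```

```bash
python3 - <<'E'
from h import *
S=arm.grab_frame("scene")
a0=cv2.cvtColor(cv2.imread("pics/scene0.png"),cv2.COLOR_BGR2RGB)
def cross(img,v,u0,u1,th):
    r=img[v,u0:u1].sum(1)/3.
    k=[j for j in range(len(r)-1) if r[j]<th<=r[j+1]][-1]
    return u0+k+(th-r[k])/(r[k+1]-r[k])
def line(img,rows,f,th,z):
    P=np.array([onplane(S,(cross(img,v,*f(v),th),v),z) for v in rows]);a=np.polyfit(P[:,0],P[:,1],1);return a,np.polyval(a,[.37,.48]),np.std(np.polyval(a,P[:,0])-P[:,1])
print("stop",line(a0,range(168,250),lambda v:(int(318+(v-160)*.507)-3,int(318+(v-160)*.507)+10),150,.04))
print("hous",line(S["color"],range(160,177),lambda v:(int(322+(v-160)*.53)-5,int(322+(v-160)*.53)+7),130,.088))
E
```

```text
stop (array([0.09505051, 0.20343117]), array([0.23859986, 0.24905542]), np.float64(0.0003559961359361387))
hous (array([0.09819472, 0.20023113]), array([0.23656318, 0.2473646 ]), np.float64(0.00035334792295617877))
```

The housing's end edge and the stop face agree to 0.003 rad, and the 2 mm offset is within calibration. The detector finds the blank, spray can and fitting where they were. Handing in.

```bash
python3 -c "
from station import arm
print(arm.job_done())"
```

```text
the job is handed in; nothing more can be done
None
```

The ported housing now lies with its port facing up and its end flat against the stop (angles match to about 0.003 rad); it was only pushed, nothing else was knocked or shifted that I could see, and I've handed the job in at about 18 s.

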